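Re-set the ratchet copy board to its lowest notch

TASK

The tilting copy board beside the battery charger stands too steep on its ratchet: set it to its lowest notch. By its orange bar, lift the board on past its top notch until the red dog bears firmly but gently on the rubber buffer and the yellow pawl flips clear, lower it all the way down flat so that the pawl re-arms, then raise it to the first notch and ease it down until the pawl carries it, and let go. Keep the board in hand so that it never drops, never force it against the pawl or hard into the buffer, keep off the pawl, and leave the other things on the desk alone.

Things in the scene. Friction and masses are not known exactly. Their poses are not given: they have to be found in the camera images.
- board (a joint): Angle of the board about its hinge, rad: 0 flat, grows as the bar end rises. The pawl carries it at 0.20 (first, lowest notch), 0.40 and 0.60 (top notch); it starts on 0.40 or 0.60. The pawl drops in under a notch pin some 0.05 rad above its notch. Higher up the red dog meets the rubber buffer between 0.85 and 1.16, at a setting that differs each time and is not given: feel for it.
- bar (a point): Middle of the orange grip bar on the free (far) end of the board: round, 12 mm thick, 120 mm clear between two dark prongs, parallel to the hinge and 220 mm from its axis, 44 mm clear of the board's edge. Moves on a circle about the hinge; 135 mm above the desk when flat. The board (0.5 to 0.75 kg, hinge lightly damped) weighs 2 to 4 N here; let go between notches it falls.
- hinge (a point): Point on the hinge axis at the middle of the board's near end, 135 mm above the desk. Its x axis points level towards the bar end (the bar lies along +x when flat), y along the hinge axis, z up. Does not move with the board.
- stand: Grey steel stand of the copy board, fixed to the desk, base 250 x 250 mm, origin at the centre of its underside; x axis as hinge, whose point lies at (-0.110, 0, 0.135) m in this frame. The wooden board is 165 x 260 x 11 mm.
- quadrant: Aluminium quadrant with three steel notch pins, fixed to the board's side at -y (stand frame), 140 to 165 mm from the middle; it also carries the red dog. Origin on the hinge axis at the board's middle, turns with the board.
- bracket: Dark bracket at the stand's -y side with the yellow pawl, which clicks past the notch pins as the board rises and then holds it. Origin at its foot. Pressing into the buffer kicks the pawl over and it stays clear; the last 0.2 rad down to flat push it back in. Its load, about 6 N at rest, must stay below 60 N (some 20 N pressed down on the bar).
- stop_post: Dark post at the stand's near -y corner with a sprung black rubber buffer that the red dog's tail comes down on at the top of the lift. Origin at its foot. From first touch the lift at the bar gets harder by about 2.4 N per mm; the pawl flips some 2 to 3 mm on (4 to 7 N) and surely has by 9 N. The buffer must take less than 50 N (some 16 N above the board's weight at the bar).
- pack_a: bystander: near-black battery pack 72 x 42 x 24 mm, origin under its centre
- pack_b: bystander: teal battery pack 72 x 42 x 24 mm, origin under its centre
- pack_c: bystander: near-black battery pack 72 x 42 x 24 mm, origin under its centre
- mouse: bystander: black round computer mouse 62 mm across, 34 mm high, origin under its centre
- tape: bystander: amber roll of tape, 90 mm across, 24 mm high, origin under its centre
- driver: bystander: screwdriver with a green handle, origin under it
- label_roll: bystander: white roll of labels standing upright, 56 mm across, 50 mm high, origin under its centre

How it is judged:
By the outcome, as a careful person would: the job done as asked, in the order asked, and still so for the second after the job is handed in, with the robot touching nothing.
It also fails if it takes over 64 s, if anything falls off the work surface, if the arm or the gripper's body presses on something with over 40 N, if the wrist force passes 120 N, or if a joint passes its speed limit or range.

ROBOT

A 6-joint arm with a two-finger parallel gripper is mounted at the origin on the work surface. World frame = base frame: x ahead of the robot, y to its left, z up, the work surface at z = 0. Lengths are in m, angles in degrees, forces in N, time in s.
With the tool pointing down it reaches from about 0.4 to 0.825 m from the base axis. Payload 7 kg.
Tool frame: the origin (TCP) lies midway between the tips of the shut fingers; the grasp point (between the pads) lies ctrl.tcp_to_grasp behind it (ctrl.tcp_to_grasp is the distance from the TCP to the grasp point, in m); y points along the fingers, z is the direction in which the jaws open and shut, and the axes are right-handed (so a half turn about y gives the same grasp; the last joint's range is limited). The gripper opens to 88 mm and grips with 3 to 60 N. Pads are 19 mm wide; open, the fingers measure 130 mm over their backs; the gripper's body (78 mm by 193 mm) begins 47 mm behind the grasp point.
Start: joints at [87.554, 20.546, 0.682, 0, -70.136, -16.507], TCP at [0.219, 0.638, 0.227] pointing down, gripper open.
Joint ranges: [-176.03, 176.03], [-82.01, 121.73], [-58.28, 71.71], [-173.87, 95.51], [-174.79, -0.11], [-173.66, 173.66]. Speed limits (degrees/s): [136.94, 136.94, 172.46, 180, 180, 180].

INTERFACE

Orientations are given as [roll, pitch, yaw] about the fixed x, y, z axes, in that order (R = Rz(yaw) Ry(pitch) Rx(roll)).
In Python, from plant import ctrl, snapshot, silhouettes gives the robot as it stands.
- The arm moves only by the shell command python3 -m pendant 'ROWS'. ROWS is JSON, a list that holds one entry, the list of rows, each a list of 7 numbers: the shift along the tool's x, y, z in cm, then the turn, a rotation vector about the tool's x, y, z in degrees, then the opening, from 0 (shut) to 1 (fully open). In form: [[[x, y, z, rx, ry, rz, hand], ...]]. A call has 1 to 12 rows; each row shifts and turns the commanded pose from where the row before left it, along the tool's axes as they then stand; what a row does not reach is not made up. A row lasts 1/12 s, in which the tool goes at most 41.7 mm and 7.16 degrees, less where a joint would pass 70% of its speed; a pose out of reach is approached as far as the arm can. A call with a gripper value outside its range is refused whole. The fingers move at their own pace and stop on an object; the grip force is fixed at half the most. Time passes only in rows, so rows that do not move let the fingers close. It gives the time, the measured TCP pose, the force and the opening at its end, in the units of the state.
- ctrl.get_obs(): the state, without advancing time (a new reading comes with each control period).
- snapshot(name): name is "scene" or "top" or "wrist"; returns a dict with "image" (480x640x3 uint8, red, green, blue), "camera_matrix" (3x3 intrinsics, pixels), "eye" and "orientation" of the camera in the world; the wrist camera has in their place "mount" (4x4, takes a point from camera to tool coordinates, whose origin is the TCP and whose axes are the tool frame's). Camera axes: x right, y down, z forward; pixel columns grow to the right and rows downward; lengths in m; the calibration is good to about 2 mm. A picture is of the moment at which its call begins: read the wrist's pose just before it. There is no depth.
- ctrl.close_job(): hands the job in, once; it reports no verdict.
Trained networks look in a picture, given as the dict that the camera call returned (one of the last four; its "shot" number tells which), for a name from the list of things; names that differ only in an ending like _2 or _b are one class to them, and where a whole thing is asked for, a point or a joint stands for the part that bears it (a point fixed in the world has none). Each returns a list of dicts, best first, with "confidence" (0 to 1); they miss things now and then, are a little off and sometimes report something else, mostly with a low value. They report only what shows in the picture. A call takes as long as a camera call.
- silhouettes(picture, thing): "mask" (480x640 bool, what is visible of it) and "bbox" ([left, top, width, height] in pixels, round what is visible of it).
The state is a dict: "clock": time; "joint_pos": joint angles; "qvel": joint speeds; "tau": joint torques, N m; "tool_pos": TCP position; "orientation": TCP orientation; "force": force on the tool from outside, world axes, zero at the start; "moment": the same for the moment, N m; "opening": finger opening in m.
Only numpy, scipy, OpenCV 4.12 (cv2) and the standard library are available. Lean on these libraries where they do the work, as an engineer would, in place of code of your own. Each camera call takes 0.05 s, during which the arm holds its last target.

## Working session

There is one attempt and no reset: what is moved stays moved. The work goes in short steps, Python scripts to look and compute and a shell command to move; the robot and the scene stay as the last step left them, time stands still between calls to the robot, and variables do not carry over. Pictures are saved under pics/ and viewed, and the job is handed in when it is done.

```bash
ls; mkdir -p pics; python3 - <<'E'
from plant import ctrl, snapshot, silhouettes
import cv2,numpy as np
print(ctrl.get_obs(), ctrl.tcp_to_grasp)
for n in ["scene","top","wrist"]:
    s=snapshot(n); cv2.imwrite(f"pics/{n}0.png",s["image"][...,::-1])
    print({k:v for k,v in s.items() if k!="image"})
E
```

```text
pics
{'clock': 0.0, 'joint_pos': array([ 8.75560129e+01,  2.05917391e+01,  6.31329822e-01, -1.86027597e-02,
       -7.01381499e+01, -1.65077756e+01]), 'qvel': array([ 0.04136826, -0.05252866, -0.05694925,  0.02616781,  0.09521282,
       -0.02267979]), 'tau': array([ 9.17509860e-04, -5.82721531e+01,  2.93050039e+01,  6.99746042e+00,
        6.99714728e-03, -1.45507329e-04]), 'tool_pos': array([0.21908577, 0.63790399, 0.2256055 ]), 'orientation': array([-8.99005341e+01,  1.12408394e-02,  1.61041912e+02]), 'force': array([-0.63263267, -0.21750041, -1.89319369]), 'moment': array([-0.00382481, -0.07580618,  0.04445183]), 'opening': 0.08752557986679622} 0.0188
{'camera_matrix': array([[563.6216411 ,   0.        , 319.51831527],
       [  0.        , 563.6216411 , 240.00294843],
       [  0.        ,   0.        ,   1.        ]]), 'eye': array([ 1.253211  , -0.2824508 ,  1.30410962]), 'orientation': array([-1.48140462e+02, -1.38557423e-01,  6.74012505e+01]), 'shot': 1}
{'camera_matrix': array([[491.51663446,   0.        , 320.22509494],
       [  0.        , 491.51663446, 236.3237034 ],
       [  0.        ,   0.        ,   1.        ]]), 'eye': array([0.4500507 , 0.00979799, 1.27569781]), 'orientation': array([-176.04872674,   -0.75694561,  -89.20857403]), 'shot': 2}
{'camera_matrix': array([[397.50780575,   0.        , 319.41520954],
       [  0.        , 397.50780575, 234.22518056],
       [  0.        ,   0.        ,   1.        ]]), 'mount': array([[ 3.23963732e-04,  9.55756239e-01,  2.94159662e-01,
        -7.98310055e-02],
       [ 2.01198496e-05, -2.94159683e-01,  9.55756287e-01,
        -1.59124968e-01],
       [ 9.99999947e-01, -3.03711925e-04, -1.14526740e-04,
         3.43567201e-04],
       [ 0.00000000e+00,  0.00000000e+00,  0.00000000e+00,
         1.00000000e+00]]), 'shot': 3}
```

View pics/scene0.png

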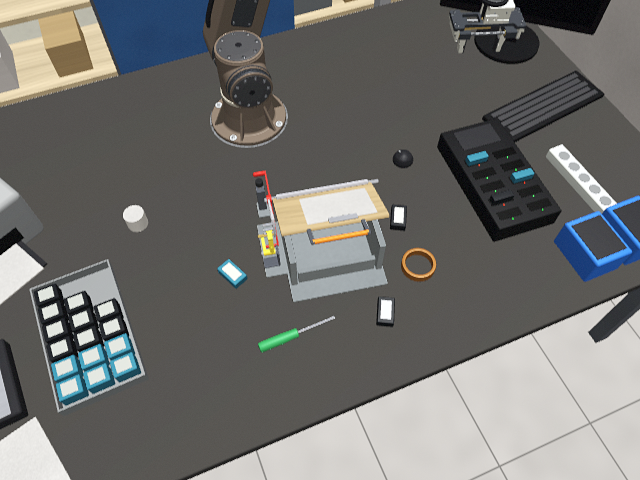

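View pics/top0.png

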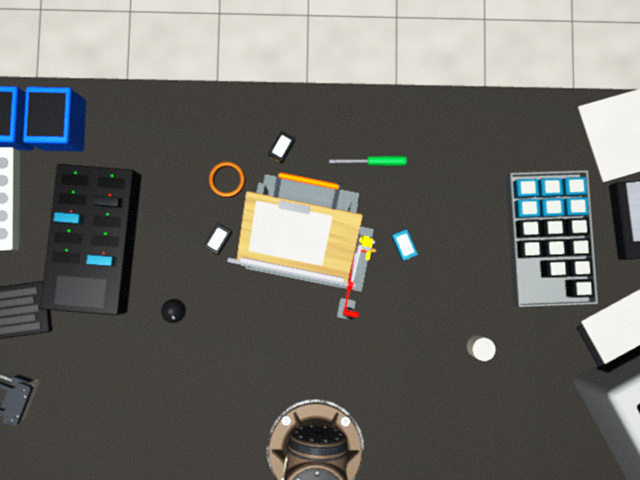

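View pics/wrist0.png

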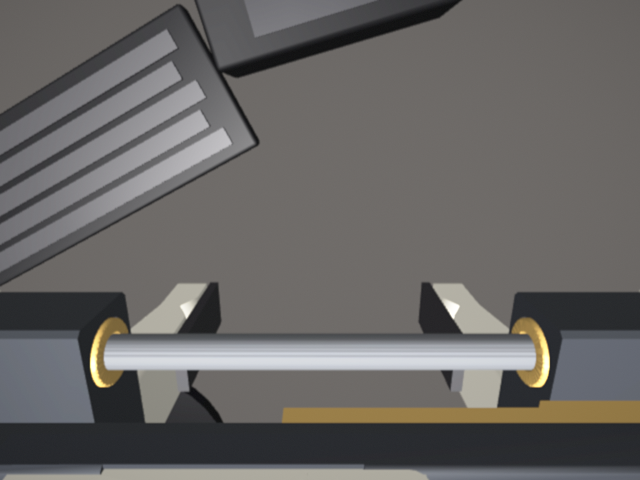

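```bash
cat > h.py <<'E'
from plant import ctrl, snapshot, silhouettes
import cv2,numpy as np
from scipy.spatial.transform import Rotation as R
from scipy.optimize import least_squares
def proj(s,P):
    Rc=R.from_euler('xyz',s["orientation"],degrees=True).as_matrix()
    p=(np.atleast_2d(P)-s["eye"])@Rc; q=p@s["camera_matrix"].T
    return q[:,:2]/q[:,2:]
def orange(s,roi):
    im=s["image"][...,::-1].copy(); hsv=cv2.cvtColor(im,cv2.COLOR_BGR2HSV)
    m=((hsv[...,0]>10)&(hsv[...,0]<20)&(hsv[...,1]>190)&(hsv[...,2]>140)).astype(np.uint8)
    k=np.zeros_like(m); l,t,w,h=roi; k[t:t+h,l:l+w]=m[t:t+h,l:l+w]
    n,lab,st,c=cv2.connectedComponentsWithStats(k)
    i=1+np.argmax(st[1:,4]); 
    pts=np.argwhere(lab==i)[:,::-1].astype(float)
    c=pts.mean(0); u,sv,v=np.linalg.svd(pts-c,full_matrices=False); d=v[0]*np.sign(v[0][0])
    t=(pts-c)@d
    return c, c+d*t.min(), c+d*t.max(), st[i], (lab==i)
def bar(p):
    hx,hy,yaw,th=p; 
    f=np.array([np.cos(yaw),np.sin(yaw),0]); l=np.array([-f[1],f[0],0])
    b=np.array([hx,hy,.135])+.22*(np.cos(th)*f+np.sin(th)*np.array([0,0,1]))
    return np.array([b,b+.06*l,b-.06*l])
E
python3 - <<'E'
from h import *
a=snapshot("scene");b=snapshot("top")
oa=orange(a,(290,220,100,40)); ob=orange(b,(265,165,90,35))
print(oa[:4],ob[:4])
# triangulate ends (left end in both images -> ?) scene left = pawl side(-y); top right = pawl side
def res(p):
    B=bar(p); pa=proj(a,B);pb=proj(b,B)
    return np.concatenate([(pa-np.array([oa[0],oa[2],oa[1]])).ravel(),(pb-np.array([ob[0],ob[1],ob[2]])).ravel()])
for th in(.4,.6):
    r=least_squares(res,[.35,.05,-.15,th]); print(r.x,np.degrees(r.x[2]),r.fun.round(1),bar(r.x)[0])
    r=least_squares(lambda q:res([*q,th]),[.35,.05,-.15]); print(th,r.x,r.cost,r.fun.round(1),bar([*r.x,th])[0])
for n,s in(("scene",a),("top",b)):
    for th in ["stand","quadrant","board"]:
        print(n,th,[(x["confidence"],x["bbox"]) for x in silhouettes(s,th)][:2])
for n,s,c in(("scene",a,(225,150)),("top",b,(200,120))):
    im=s["image"][c[1]:c[1]+170,c[0]:c[0]+200,::-1]; cv2.imwrite(f"pics/{n}crop.png",cv2.resize(im,None,fx=3.5,fy=3.5,interpolation=cv2.INTER_CUBIC))
E
```

```text
(array([341.12765957, 237.5212766 ]), array([314.86624362, 242.25850478]), array([366.97453407, 232.85882646]), array([315, 233,  53,  11,  94], dtype=int32)) (array([308.50666667, 178.4       ]), array([279.28341137, 172.57754189]), array([337.1768722 , 184.11226816]), array([279, 173,  59,  13,  75], dtype=int32))
[ 0.45113725  0.06110001 -0.18330129  0.42761312] -10.502390550359708 [-0.2 -0.1 -0.3 -0.1  0.  -0.1 -0.3 -0.2  1.6  0.2 -1.7 -0.4] [0.64797432 0.02460992 0.226234  ]
0.4 [ 0.44810733  0.06225862 -0.18369606] 5.5823933503404986 [-0.2  0.9 -0.4  0.9  0.2  0.9 -0.6  0.6  1.5  1.  -2.1  0.3] [0.64733149 0.02524465 0.22067204]
[ 0.45113725  0.06110001 -0.18330132  0.42761312] -10.502391759409525 [-0.2 -0.1 -0.3 -0.1  0.  -0.1 -0.3 -0.2  1.6  0.2 -1.7 -0.4] [0.64797432 0.02460992 0.22623401]
0.6 [ 0.47303666  0.05354965 -0.1808098 ] 96.87842170745064 [-0.6 -6.2 -0.1 -6.3 -0.9 -6.1  1.3 -4.8  2.4 -4.6  0.8 -5. ] [0.65165055 0.02089791 0.25922134]
scene stand [(0.59, [250.5, 171.0, 136.1, 132.6]), (0.4, [401.0, 247.9, 32.2, 30.6])]
scene quadrant [(0.59, [253.9, 174.6, 24.3, 75.8])]
scene board [(0.74, [251.9, 174.1, 25.6, 59.3]), (0.56, [252.1, 169.7, 135.8, 78.7])]
top stand [(0.88, [230.5, 174.8, 145.2, 144.3]), (0.67, [161.8, 295.3, 22.7, 24.7])]
top quadrant [(0.82, [342.5, 245.7, 29.5, 72.9])]
top board [(0.64, [232.0, 173.9, 134.2, 146.0]), (0.59, [208.2, 222.0, 24.9, 30.7])]
```

View crops.

View pics/scenecrop.png

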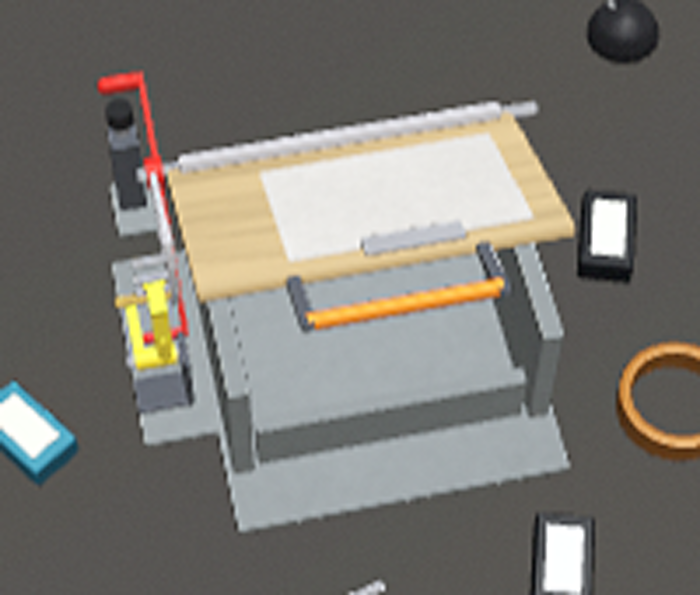

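View pics/topcrop.png

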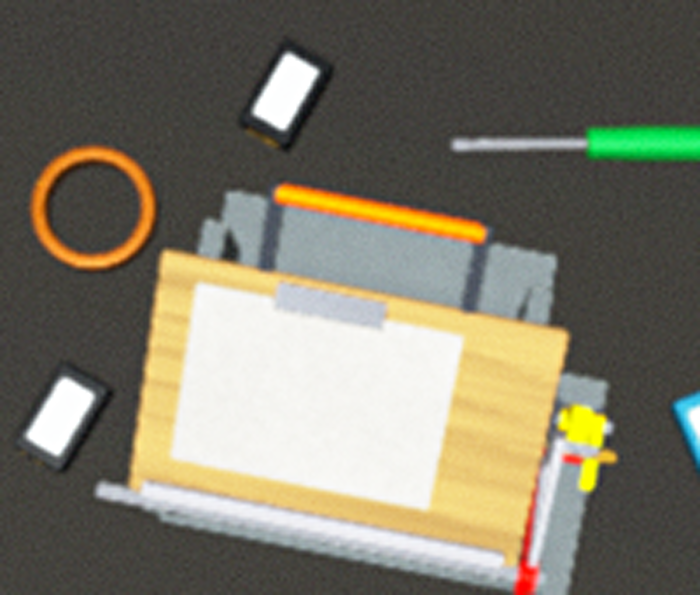

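```bash
python3 -m pendant '[[[0,-0.85,0,0,6.8,0,0.6],[0,-0.85,0,0,6.8,0,0.6],[0,-0.85,0,0,6.8,0,0.6],[0,-0.85,0,0,6.8,0,0.6],[0,-0.85,0,0,6.8,0,0.6],[0,-0.85,0,0,6.8,0,0.6],[0,-0.85,0,0,6.8,0,0.6],[0,-0.85,0,0,6.8,0,0.6],[0,-0.85,0,0,6.8,0,0.6],[0,-0.85,0,0,6.8,0,0.6],[0,-0.85,0,0,6.8,0,0.6],[0,-0.85,0,0,6.8,0,0.6]]]'
cat >> h.py <<'E'
def go(target):
    o=ctrl.get_obs(); M=R.from_euler('xyz',o["orientation"],degrees=True).as_matrix()
    print("pos",o["tool_pos"].round(4),"rpy",o["orientation"].round(2),"j",o["joint_pos"].round(1),"F",o["force"].round(2),"op",o["opening"].round(4),"t",o["clock"])
    print("tool shift cm",(M.T@(np.array(target)-o["tool_pos"])*100).round(2))
E
python3 -c "
from h import *
go([.6475,.025,.32])"
```

```text
clock: 1.55
tool_pos: [0.2192, 0.6383, 0.329]
orientation: [-90.0, -0.0, 79.1]
force: [0.4, 0.1, -0.1]
opening: 0.0524Traceback (most recent call last):
  File "<string>", line 3, in <module>
    go([.6475,.025,.32])
    ~~^^^^^^^^^^^^^^^^^^
  File "h.py", line 26, in go
    print("pos",o["tool_pos"].round(4),"rpy",o["orientation"].round(2),"j",o["joint_pos"].round(1),"F",o["force"].round(2),"op",o["opening"].round(4),"t",o["clock"])
                                                                                                                                ^^^^^^^^^^^^^^^^^^
AttributeError: 'float' object has no attribute 'round'
```

```bash
sed -i 's/o\["opening"\].round(4)/round(o["opening"],4)/' h.py
python3 -c "
from h import *
go([.6475,.025,.32])"
```

```text
pos [0.2192 0.6383 0.329 ] rpy [-9.000e+01 -1.000e-02  7.911e+01] j [ 87.6  18.2  10.4  -0.  -82.2 -98.4] F [ 0.39  0.07 -0.14] op 0.0524 t 1.55
tool shift cm [-52.14   0.9  -53.64]
```

```bash
python3 -m pendant '[[[-2.6,0,-2.7,0,0,0,0.6],[-2.6,0,-2.7,0,0,0,0.6],[-2.6,0,-2.7,0,0,0,0.6],[-2.6,0,-2.7,0,0,0,0.6],[-2.6,0,-2.7,0,0,0,0.6],[-2.6,0,-2.7,0,0,0,0.6],[-2.6,0,-2.7,0,0,0,0.6],[-2.6,0,-2.7,0,0,0,0.6],[-2.6,0,-2.7,0,0,0,0.6],[-2.6,0,-2.7,0,0,0,0.6],[-2.6,0,-2.7,0,0,0,0.6],[-2.6,0,-2.7,0,0,0,0.6]]]'
python3 -m pendant '[[[-2.6,0,-2.7,0,0,0,0.6],[-2.6,0,-2.7,0,0,0,0.6],[-2.6,0,-2.7,0,0,0,0.6],[-2.6,0,-2.7,0,0,0,0.6],[-2.6,0,-2.7,0,0,0,0.6],[-2.6,0,-2.7,0,0,0,0.6],[-2.6,0,-2.7,0,0,0,0.6],[-2.6,0,-2.2,0,0,0,0.6],[0,0,0,0,0,0,0.6],[0,0,0,0,0,0,0.6]]]'
python3 - <<'E'
from h import *
go([.6475,.025,.32])
s=snapshot("wrist"); cv2.imwrite("pics/w1.png",s["image"][...,::-1])
E
```

```text
clock: 2.55
tool_pos: [0.4813, 0.2707, 0.329]
orientation: [-90.0, -0.0, 79.5]
force: [0.3, 0.9, -0.4]
opening: 0.0527
clock: 3.38
tool_pos: [0.6505, 0.0273, 0.3277]
orientation: [-89.9, 0.0, 79.3]
force: [0.2, -0.4, 0.8]
opening: 0.0524
pos [0.6505 0.0273 0.3277] rpy [-8.993e+01  4.000e-02  7.926e+01] j [ 19.5  15.9   7.   -0.  -81.2 -30.3] F [ 0.16 -0.44  0.81] op 0.0524 t 3.3833
tool shift cm [-0.28  0.77  0.25]
```

View pics/w1.png

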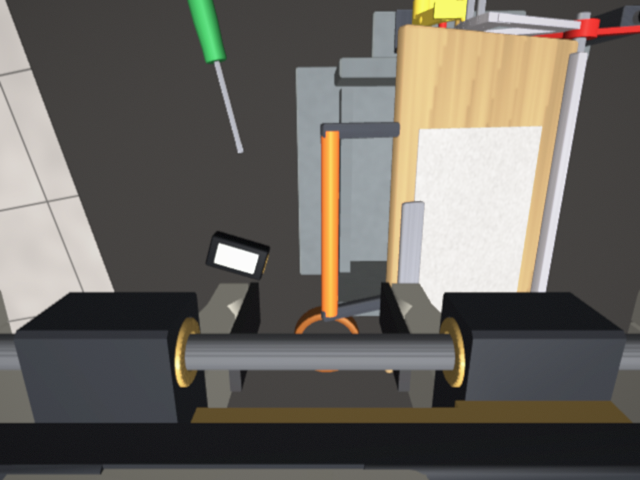

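```bash
cat >> h.py <<'E'
def wcam():
    o=ctrl.get_obs(); s=snapshot("wrist")
    M=R.from_euler('xyz',o["orientation"],degrees=True).as_matrix(); m=s["mount"]
    s["eye"]=o["tool_pos"]+M@m[:3,3]; s["orientation"]=R.from_matrix(M@m[:3,:3]).as_euler('xyz',degrees=True)
    return s
E
python3 - <<'E'
from h import *
w=wcam(); ow=orange(w,(310,110,40,210)); print(ow[:4])
c,e1,e2=ow[:3]
if e1[1]>e2[1]: e1,e2=e2,e1
np.save("w1.npy",[e1,e2])
W=[.3,-.3]
def res(p,th=None):
    if th: p=[*p,th]
    B=bar(p); pw=proj(w,B)
    return np.concatenate([(pw[2]-e1), (pw[1]-e2)])
for th in (.38,.4,.42):
    r=least_squares(res,[.45,.06,-.18],kwargs=dict(th=th)); print(th,r.x,r.fun.round(1),bar([*r.x,th])[0].round(4))
E
```

```text
(array([322.0556701 , 220.15670103]), array([321.97310831, 135.99904534]), array([322.14184751, 307.99986084]), array([321, 136,   3, 173, 485], dtype=int32))
0.38 [ 0.44677854  0.06354518 -0.18349726] [ 0.   3.7 -0.  -4.7] [0.6477 0.0263 0.2166]
0.4 [ 0.44827413  0.06229648 -0.18347158] [ 0.   2.6 -0.  -3.4] [0.6475 0.0253 0.2207]
0.42 [ 0.44985155  0.06104571 -0.18344546] [ 0.   1.5 -0.  -2. ] [0.6474 0.0244 0.2247]
```

```bash
sed -i 's/hsv\[...,0\]>10)&(hsv\[...,0\]<20)&(hsv\[...,1\]>190)&(hsv\[...,2\]>140/hsv[...,0]>6)\&(hsv[...,0]<22)\&(hsv[...,1]>150)\&(hsv[...,2]>100/' h.py
python3 - <<'E'
from h import *
a=snapshot("scene");b=snapshot("top")
w=wcam(); ow=orange(w,(315,110,30,206)); oa=orange(a,(290,220,100,40)); ob=orange(b,(265,165,90,35))
print(ow[:4],oa[:4],ob[:4])
e=sorted([ow[1],ow[2]],key=lambda v:v[1])
def res(p,cams="w"):
    B=bar(p); r=[]
    if "w" in cams: q=proj(w,B); r+= [*(q[2]-e[0]),*(q[1]-e[1])]
    if "a" in cams: q=proj(a,B); r+= [*(q[0]-oa[0]),*(q[1]-oa[2]),*(q[2]-oa[1])]
    if "b" in cams: q=proj(b,B); r+= [*(q[0]-ob[0]),*(q[1]-ob[1]),*(q[2]-ob[2])]
    return np.array(r)
for c in("w","a","b","ab","wab"):
  for th in (.4,):
    r=least_squares(lambda q:res([*q,th],c),[.45,.06,-.18]); print(c,th,r.x,r.fun.round(1),bar([*r.x,th])[0].round(4))
r=least_squares(res,[.45,.06,-.18,.4],args=("wab",)); print(r.x,r.fun.round(1),bar(r.x)[0].round(4))
E
```

```text
(array([327.85073069, 220.01009047]), array([326.95322064, 312.02880441]), array([328.75859908, 126.92937056]), array([ 319,  127,   19,  186, 2874], dtype=int32)) (array([340.82278481, 236.35443038]), array([313.05825432, 241.32537173]), array([368.25824717, 231.44240515]), array([313, 230,  56,  14, 237], dtype=int32)) (array([329.52112676, 184.52112676]), array([321.27909773, 182.7216596 ]), array([338.13080852, 186.40086287]), array([321, 181,  18,   9,  71], dtype=int32))
w 0.4 [ 0.44375944  0.06333032 -0.18721283] [ -0.    8.2   0.  -10.6] [0.6429 0.0256 0.2207]
a 0.4 [ 0.44329966  0.06579351 -0.19223089] [-0.   0.  -1.8  0.5  1.8 -0.5] [0.6422 0.0271 0.2207]
b 0.4 [ 0.43753586  0.01869363 -0.20225433] [  0.1  -0.  -18.7  -4.2  18.6   4. ] [ 0.636  -0.022   0.2207]
ab 0.4 [ 0.44174919  0.04236795 -0.20603737] [-11.    3.1 -12.6   3.8  -9.3   2.3 -10.4  -2.  -29.2  -6.3   8.    2.1] [0.6401 0.0009 0.2207]
wab 0.4 [ 0.44305231  0.05800513 -0.1889445 ] [ -0.2  -0.9  -0.4 -17.6  -2.9   1.   -4.7   1.4  -1.1   0.6 -19.2  -3.1
 -38.   -6.9  -0.7   0.6] [0.6421 0.0199 0.2207]
[ 0.45514357  0.05167966 -0.18925583  0.52316919] [ -1.   -6.5  -1.3  -7.3  -4.3  -4.1  -5.6  -3.7  -2.9  -4.4 -17.3  -5.2
 -36.8  -9.2   1.8  -1.4] [0.6423 0.0158 0.2449]
```

```bash

python3 - <<'E'
from h import *
a=snapshot("scene");b=snapshot("top"); b["image"]=cv2.imread("pics/top0.png")[...,::-1].copy();a["image"]=cv2.imread("pics/scene0.png")[...,::-1].copy()
w=wcam(); ow=orange(w,(315,110,30,206)); oa=orange(a,(290,220,100,40)); ob=orange(b,(265,165,90,35))
print(oa[:4],ob[:4])
e=sorted([ow[1],ow[2]],key=lambda v:v[1])
def res(p,cams="w"):
    B=bar(p[:4]); B[1:]=B[0]+(B[1:]-B[0])*p[4]/.06; r=[]
    if "w" in cams: q=proj(w,B); r+= list((q[2]-e[0])*.3)+list((q[1]-e[1])*.3)
    if "a" in cams: q=proj(a,B); r+= [*(q[0]-oa[0]),*(q[1]-oa[2]),*(q[2]-oa[1])]
    if "b" in cams: q=proj(b,B); r+= [*(q[0]-ob[0]),*(q[1]-ob[1]),*(q[2]-ob[2])]
    return np.array(r)
for c in("w","a","b","ab","wab"):
  for th in (.4,.6):
    r=least_squares(lambda q:res([*q[:3],th,q[3]],c),[.45,.06,-.18,.062]); print(c,th,r.x.round(4),r.fun.round(1),bar([*r.x[:3],th])[0].round(4))
for c in("ab","wab","wa"):
  r=least_squares(res,[.45,.06,-.18,.4,.062],args=(c,)); print(c,r.x.round(4),r.fun.round(1),bar(r.x[:4])[0].round(4))
E
```

```text
(array([341.02109705, 236.31223629]), array([314.20414128, 241.13510252]), array([368.25438825, 231.41449466]), array([314, 230,  55,  14, 237], dtype=int32)) (array([308.65217391, 180.26521739]), array([278.93490521, 174.32568907]), array([338.16703156, 186.16429024]), array([279, 172,  60,  18, 230], dtype=int32))
w 0.4 [ 0.4441  0.0651 -0.1862  0.067 ] [ 0.  0.  0. -0.] [0.6432 0.0276 0.2207]
w 0.6 [ 0.4636  0.0502 -0.1862  0.0574] [-0.  0.  0.  0.] [0.642  0.0166 0.2592]
a 0.4 [ 0.4431  0.0654 -0.1845  0.0631] [ 0.2 -0.  -0.1  0.  -0.1  0. ] [0.6423 0.0282 0.2207]
a 0.6 [ 0.4855  0.0505 -0.1845  0.0608] [ 0.2 -0.  -0.1  0.  -0.1  0. ] [0.664  0.0171 0.2592]
b 0.4 [ 0.4453  0.0607 -0.1831  0.0655] [-0.1 -0.   0.   0.   0.   0. ] [0.6446 0.0238 0.2207]
b 0.6 [ 0.4589  0.0563 -0.1831  0.0631] [-0.1 -0.   0.   0.   0.   0. ] [0.6375 0.0233 0.2592]
ab 0.4 [ 0.4445  0.0627 -0.1834  0.0643] [-0.5  0.8 -0.3  0.8 -1.4  1.  -1.   0.3 -0.3  0.5 -1.4  0.3] [0.6438 0.0258 0.2207]
ab 0.6 [ 0.4696  0.0542 -0.1818  0.0623] [-0.9 -6.3 -0.8 -6.3 -1.7 -6.1  0.9 -5.1  1.4 -4.9  0.6 -5.2] [0.6482 0.0214 0.2592]
wab 0.4 [ 0.4444  0.0633 -0.1846  0.065 ] [-0.3  0.3 -0.2 -1.2 -0.4  0.7  0.1  0.6 -1.6  0.9 -1.1  0.4 -0.8  0.5
 -1.2  0.5] [0.6436 0.0261 0.2207]
wab 0.6 [ 0.468   0.0543 -0.1876  0.061 ] [-1.9  0.5 -1.7  3.4 -1.6 -6.8 -2.1 -6.6 -1.9 -6.8  1.4 -4.2  2.5 -4.1
  0.4 -4.3] [0.6464 0.0204 0.2592]
ab [ 0.447   0.0618 -0.1832  0.4226  0.0641] [-0.5  0.  -0.4 -0.1 -1.4  0.2 -0.8 -0.3 -0.1 -0.2 -1.2 -0.4] [0.6443 0.0252 0.2252]
wab [ 0.4469  0.0622 -0.1849  0.4241  0.0645] [-0.5  0.3 -0.4 -0.7 -0.5 -0.2 -0.1 -0.3 -1.6 -0.  -0.8 -0.2 -0.4 -0.1
 -1.  -0.1] [0.644  0.0254 0.2255]
wa [ 0.4456  0.064  -0.185   0.4147  0.0646] [-0.2  1.  -0.1 -0.5  0.  -0.1  0.4 -0.2 -1.1  0. ] [0.6436 0.027  0.2236]
```

```bash
python3 -c "
from h import *
go([.6436,.0262,.2019])"
```

```text
pos [0.6497 0.0301 0.329 ] rpy [-9.003e+01 -2.000e-02  7.953e+01] j [ 19.8  15.7   6.9  -0.  -81.2 -30.3] F [-0.58 -0.63  0.14] op 0.0526 t 3.7833
tool shift cm [-0.5  12.71  0.54]
```

```bash
python3 -m pendant '[[[-0.5,0,0.54,0,0,0,0.6],[0,2,0,0,0,0,0.6],[0,2,0,0,0,0,0.6],[0,2,0,0,0,0,0.6],[0,2,0,0,0,0,0.6],[0,2,0,0,0,0,0.6],[0,1.4,0,0,0,0,0.6],[0,1.3,0,0,0,0,0.6],[0,0,0,0,0,0,0.6],[0,0,0,0,0,0,0.6]]]'
python3 - <<'E'
from h import *
go([.6436,.0262,.2019])
for n in("wrist","scene"):
  s=snapshot(n); im=s["image"][...,::-1]
  if n=="scene": im=cv2.resize(im[100:320,200:460],None,fx=3,fy=2.7)
  cv2.imwrite(f"pics/{n}2.png",im)
E
```

```text
clock: 4.62
tool_pos: [0.6432, 0.0252, 0.2015]
orientation: [-89.9, 0.0, 79.5]
force: [0.9, 0.8, 1.9]
opening: 0.0529
pos [0.6432 0.0252 0.2015] rpy [-8.995e+01  4.000e-02  7.947e+01] j [ 19.6  18.6  -5.5   0.  -65.9 -30.1] F [0.87 0.79 1.89] op 0.0529 t 4.6167
tool shift cm [ 0.11 -0.04 -0.02]
```

View pics/wrist2.png

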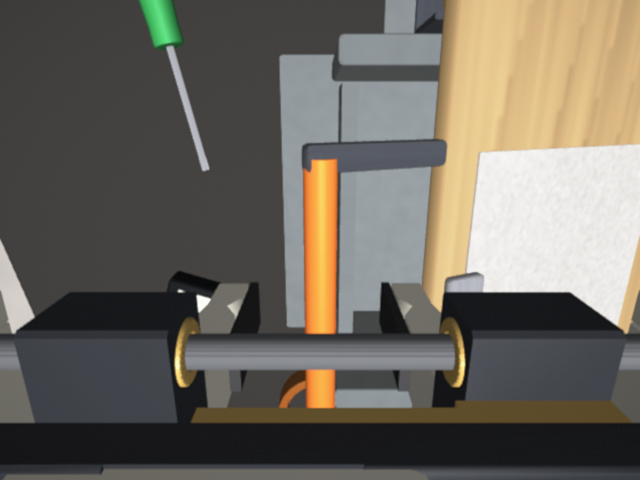

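View pics/scene2.png

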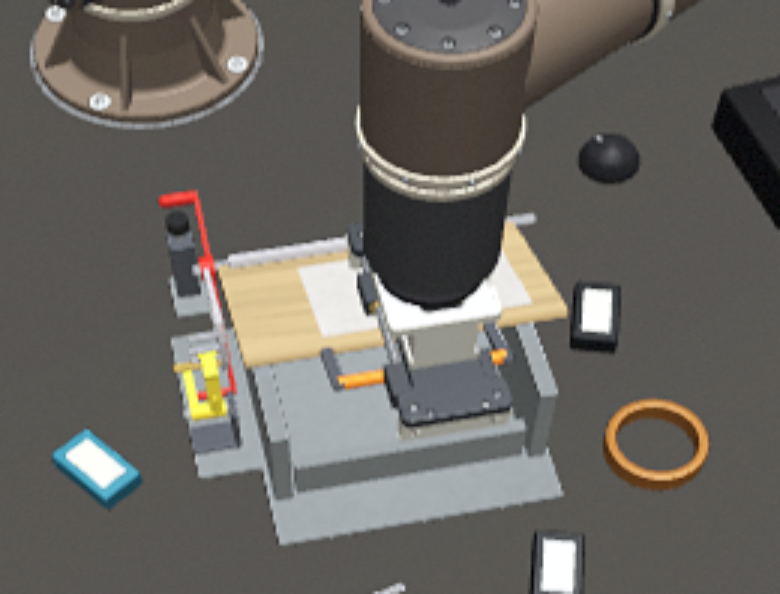

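```bash
python3 -m pendant '[[[0,0,0,0,0,0,0],[0,0,0,0,0,0,0],[0,0,0,0,0,0,0],[0,0,0,0,0,0,0],[0,0,0,0,0,0,0],[0,0,0,0,0,0,0]]]'
python3 -c "
from h import *
go([.6436,.0262,.2019]);print(ctrl.get_obs()['moment'])"
```

```text
clock: 5.22
tool_pos: [0.6437, 0.0253, 0.2017]
orientation: [-90.0, -0.0, 79.4]
force: [0.3, 0.0, -0.6]
opening: 0.0182
pos [0.6437 0.0253 0.2017] rpy [-90.01  -0.    79.45] j [ 19.6  18.6  -5.5  -0.  -65.9 -30.1] F [ 0.32  0.05 -0.64] op 0.0182 t 5.2167
tool shift cm [ 0.09 -0.02  0.03]
[ 0.14916943 -0.04727016  0.00485114]
```

```bash
python3 -m pendant '[[[0,0,0,0,0,0,0],[0,0,0,0,0,0,0],[0,0,0,0,0,0,0]]]'
python3 -c "
from h import *
go([.6436,.0262,.2019]);print(ctrl.get_obs()['moment'])"
```

```text
clock: 5.47
tool_pos: [0.6432, 0.0253, 0.2013]
orientation: [-89.9, 0.0, 79.4]
force: [-3.2, 0.8, 0.6]
opening: 0.0108
pos [0.6432 0.0253 0.2013] rpy [-8.994e+01  1.000e-02  7.944e+01] j [ 19.6  18.6  -5.5  -0.  -65.9 -30.1] F [-3.24  0.8   0.63] op 0.0108 t 5.4667
tool shift cm [ 0.09 -0.06 -0.02]
[0.4664977  0.92062872 0.03649563]
```

```bash
cat >> h.py <<'E'
def st():
    o=ctrl.get_obs(); M=R.from_euler('xyz',o["orientation"],degrees=True).as_matrix()
    g=o["tool_pos"]-M[:,1]*.0188
    h=np.array([.4444,.0633,.135]); yaw=-.1845; f=np.array([np.cos(yaw),np.sin(yaw),0])
    d=g-h; x=d@f; z=d[2]; tilt=.4+np.arctan2(M[:,1]@f, -M[2,1]) 
    th=np.arctan2(z,x); t=np.array([-np.sin(th)*f[0],-np.sin(th)*f[1],np.cos(th)]); r=np.array([np.cos(th)*f[0],np.cos(th)*f[1],np.sin(th)])
    F=o["force"]
    print("t %.2f th_pos %.4f r %.4f th_tool %.4f lat %.4f | Ftan %.2f Frad %.2f Flat %.2f | op %.4f"%(o["clock"],th,np.hypot(x,z),tilt,d@np.array([-f[1],f[0],0]),F@t,F@r,F@np.array([-f[1],f[0],0]),o["opening"]),"M",np.round(M.T@o["moment"],2),"j",o["joint_pos"].round(1))
E
python3 -c "
from h import *
st()"
python3 -m pendant '[[[0,-0.202,0.068,-0.573,0,0,0],[0,-0.404,0.138,-1.146,0,0,0],[0,-0.404,0.138,-1.146,0,0,0],[0,-0.404,0.138,-1.146,0,0,0],[0,-0.404,0.138,-1.146,0,0,0],[0,-0.202,0.068,-0.573,0,0,0]]]'
python3 -c "
from h import *
st()"
```

```text
t 5.47 th_pos 0.3981 r 0.2196 th_tool 0.3990 lat -0.0008 | Ftan 1.88 Frad -2.83 Flat 0.20 | op 0.0108 M [ 0.99 -0.04 -0.29] j [ 19.6  18.6  -5.5  -0.  -65.9 -30.1]
clock: 5.97
tool_pos: [0.6352, 0.0268, 0.2222]
orientation: [-95.8, -0.0, 79.5]
force: [-1.0, 0.5, -4.2]
opening: 0.0112
t 5.97 th_pos 0.5033 r 0.2196 th_tool 0.5020 lat -0.0009 | Ftan -3.20 Frad -2.99 Flat 0.29 | op 0.0112 M [ 1.01  0.06 -0.2 ] j [ 21.9  13.6 -11.4   3.6 -60.1 -34.1]
```

```bash
python3 -m pendant '[[[0,-0.404,0.138,-1.146,0,0,0],[0,-0.404,0.138,-1.146,0,0,0],[0,-0.404,0.138,-1.146,0,0,0],[0,-0.404,0.138,-1.146,0,0,0],[0,-0.404,0.138,-1.146,0,0,0],[0,-0.404,0.138,-1.146,0,0,0],[0,-0.404,0.138,-1.146,0,0,0],[0,-0.404,0.138,-1.146,0,0,0],[0,-0.404,0.138,-1.146,0,0,0],[0,-0.404,0.138,-1.146,0,0,0],[0,-0.404,0.138,-1.146,0,0,0],[0,-0.404,0.138,-1.146,0,0,0]]]'
python3 -c "
from h import *
st()"
python3 -m pendant '[[[0,-0.404,0.138,-1.146,0,0,0],[0,-0.404,0.138,-1.146,0,0,0],[0,-0.404,0.138,-1.146,0,0,0],[0,0,0,0,0,0,0],[0,0,0,0,0,0,0],[0,0,0,0,0,0,0]]]'
python3 - <<'E'
from h import *
st()
s=snapshot("scene"); im=s["image"][...,::-1]; im=cv2.resize(im[100:320,200:460],None,fx=3,fy=2.7)
cv2.imwrite(f"pics/s3.png",im)
st()
E
```

```text
clock: 6.97
tool_pos: [0.6098, 0.0315, 0.2654]
orientation: [-109.6, 0.0, 79.4]
force: [-1.9, 0.8, -6.1]
opening: 0.0109
t 6.97 th_pos 0.7399 r 0.2196 th_tool 0.7415 lat -0.0009 | Ftan -3.20 Frad -5.60 Flat 0.49 | op 0.0109 M [ 2.7   0.05 -0.07] j [ 28.5   2.  -27.3  16.9 -46.5 -49.2]
clock: 7.47
tool_pos: [0.602, 0.033, 0.2751]
orientation: [-112.9, -0.0, 79.5]
force: [-3.0, 1.5, -7.0]
opening: 0.0105
t 7.47 th_pos 0.7992 r 0.2196 th_tool 0.7999 lat -0.0009 | Ftan -2.56 Frad -7.31 Flat 0.89 | op 0.0105 M [ 3.5   0.06 -0.38] j [ 30.2  -0.9 -31.7  21.7 -43.5 -54.5]
t 7.52 th_pos 0.7983 r 0.2196 th_tool 0.7996 lat -0.0009 | Ftan -3.10 Frad -8.11 Flat 0.72 | op 0.0109 M [ 3.55  0.07 -0.38] j [ 30.2  -0.8 -31.7  21.7 -43.5 -54.5]
```

View pics/s3.png

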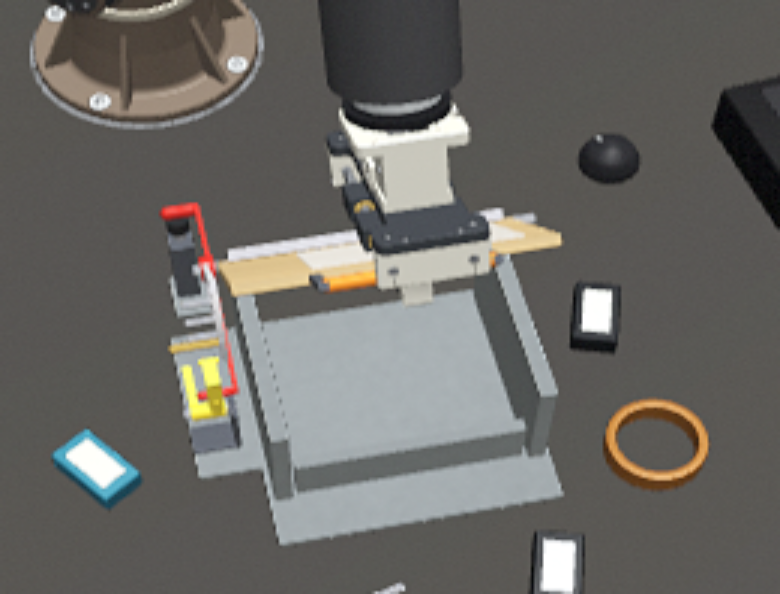

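```bash
python3 -m pendant '[[[0,0.04,0.09,0,0,0,0],[0,0,0,0,0,0,0],[0,0,0,0,0,0,0]]]'
python3 -c "
from h import *
st()"
```

```text
clock: 7.77
tool_pos: [0.6022, 0.033, 0.2748]
orientation: [-113.0, 0.0, 79.4]
force: [-0.7, -2.1, -5.6]
opening: 0.0109
t 7.77 th_pos 0.7976 r 0.2195 th_tool 0.8006 lat -0.0009 | Ftan -3.66 Frad -4.23 Flat -2.16 | op 0.0109 M [2.15 0.08 0.44] j [ 30.2  -0.8 -31.8  21.8 -43.4 -54.6]
```

```bash
python3 -m pendant '[[[0,0.04,0.09,0,0,0,0],[0,-0.202,0.068,-0.573,0,0,0],[0,-0.202,0.068,-0.573,0,0,0],[0,-0.202,0.068,-0.573,0,0,0],[0,0,0,0,0,0,0],[0,0,0,0,0,0,0]]]'
python3 -c "
from h import *
st();st()"
```

```text
clock: 8.27
tool_pos: [0.5974, 0.034, 0.28]
orientation: [-114.8, -0.0, 79.5]
force: [1.9, -5.2, 1.0]
opening: 0.0108
t 8.27 th_pos 0.8309 r 0.2194 th_tool 0.8325 lat -0.0008 | Ftan -1.38 Frad 2.67 Flat -4.74 | op 0.0108 M [0.22 0.06 1.77] j [ 31.1  -2.4 -34.3  24.6 -41.8 -57.8]
t 8.27 th_pos 0.8309 r 0.2194 th_tool 0.8325 lat -0.0008 | Ftan -1.38 Frad 2.67 Flat -4.74 | op 0.0108 M [0.22 0.06 1.77] j [ 31.1  -2.4 -34.3  24.6 -41.8 -57.8]
```

```bash
python3 -m pendant '[[[0,0,0,0,0,0,0],[0,0,0,0,0,0,0]]]'
python3 -c "
from h import *
st()"; python3 -m pendant '[[[0,0,0,0,0,0,0],[0,0,0,0,0,0,0]]]'
python3 -c "
from h import *
st()"
```

```text
clock: 8.43
tool_pos: [0.5975, 0.0339, 0.2799]
orientation: [-114.8, -0.0, 79.5]
force: [2.5, -5.9, 1.3]
opening: 0.011
t 8.43 th_pos 0.8301 r 0.2194 th_tool 0.8321 lat -0.0008 | Ftan -1.69 Frad 3.35 Flat -5.30 | op 0.0110 M [0.24 0.03 1.76] j [ 31.1  -2.4 -34.2  24.6 -41.8 -57.8]
clock: 8.6
tool_pos: [0.5976, 0.0339, 0.2799]
orientation: [-114.8, -0.0, 79.5]
force: [2.3, -6.8, 0.8]
opening: 0.0109
t 8.60 th_pos 0.8298 r 0.2195 th_tool 0.8321 lat -0.0008 | Ftan -2.01 Frad 2.93 Flat -6.23 | op 0.0109 M [0.17 0.06 1.71] j [ 31.1  -2.4 -34.2  24.6 -41.8 -57.8]
```

```bash
python3 -m pendant '[[[-0.1,-0.02,-0.045,0,0,0,0],[0,0,0,0,0,0,0],[0,0,0,0,0,0,0],[0,0,0,0,0,0,0]]]'
python3 -c "
from h import *
st()"
```

```text
clock: 8.93
tool_pos: [0.5978, 0.0338, 0.2797]
orientation: [-114.7, -0.1, 79.5]
force: [3.3, 0.8, -0.4]
opening: 0.0109
t 8.93 th_pos 0.8288 r 0.2195 th_tool 0.8317 lat -0.0009 | Ftan -2.58 Frad 1.81 Flat 1.35 | op 0.0109 M [ 0.5   0.03 -0.63] j [ 31.   -2.4 -34.2  24.5 -41.8 -57.6]
```

```bash
python3 -m pendant '[[[0,-0.081,0.027,-0.23,0,0,0],[0,-0.081,0.027,-0.23,0,0,0],[0,-0.081,0.027,-0.23,0,0,0],[0,-0.081,0.027,-0.23,0,0,0],[0,0,0,0,0,0,0]]]'
python3 -c "
from h import *
st()"
```

```text
clock: 9.35
tool_pos: [0.5952, 0.0342, 0.2824]
orientation: [-115.7, -0.1, 79.5]
force: [4.3, 2.8, 1.2]
opening: 0.0111
t 9.35 th_pos 0.8461 r 0.2194 th_tool 0.8484 lat -0.0010 | Ftan -1.98 Frad 3.36 Flat 3.58 | op 0.0111 M [ 0.01  0.01 -1.44] j [ 31.4  -3.2 -35.5  26.1 -41.  -59.3]
```

```bash
sleep 2; python3 -m pendant '[[[0,-0.081,0.027,-0.23,0,0,0],[0,-0.081,0.027,-0.23,0,0,0],[0,-0.081,0.027,-0.23,0,0,0],[0,-0.081,0.027,-0.23,0,0,0],[0,0,0,0,0,0,0]]]'
python3 -c "
from h import *
st()"
```

```text
clock: 9.77
tool_pos: [0.5929, 0.0346, 0.2848]
orientation: [-116.6, -0.1, 79.5]
force: [6.5, 4.1, 0.4]
opening: 0.011
t 9.77 th_pos 0.8621 r 0.2194 th_tool 0.8645 lat -0.0010 | Ftan -4.06 Frad 3.96 Flat 5.18 | op 0.0110 M [-0.3   0.09 -1.37] j [ 31.8  -4.  -36.8  27.8 -40.2 -61.1]
```

```bash
python3 -m pendant '[[[0.05,-0.02,-0.045,0,0,0,0],[0,-0.081,0.027,-0.23,0,0,0],[0,-0.081,0.027,-0.23,0,0,0],[0,0,0,0,0,0,0],[0,0,0,0,0,0,0]]]'
python3 - <<'E'
from h import *
st()
s=snapshot("scene"); im=s["image"][...,::-1]; cv2.imwrite("pics/s4.png",cv2.resize(im[140:280,225:345],None,fx=5,fy=4,interpolation=cv2.INTER_CUBIC))
E
```

```text
clock: 10.18
tool_pos: [0.5919, 0.0349, 0.2859]
orientation: [-117.0, -0.0, 79.5]
force: [6.5, 0.8, -1.4]
opening: 0.0111
t 10.18 th_pos 0.8692 r 0.2195 th_tool 0.8714 lat -0.0009 | Ftan -5.70 Frad 2.93 Flat 1.96 | op 0.0111 M [-0.34  0.06 -0.89] j [ 32.   -4.3 -37.3  28.5 -39.9 -61.9]
```

View pics/s4.png

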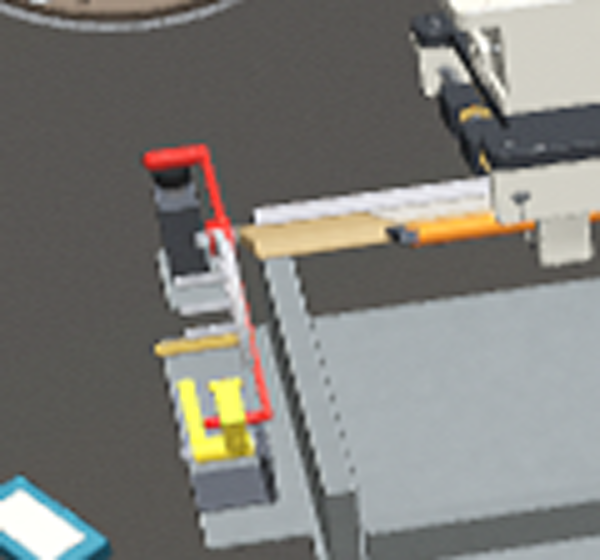

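```bash
python3 -m pendant '[[[0,-0.081,0.027,-0.23,0,0,0],[0,-0.081,0.027,-0.23,0,0,0],[0,0,0,0,0,0,0],[0,0,0,0,0,0,0]]]'
python3 - <<'E'
from h import *
st()
s=snapshot("scene"); im=s["image"][...,::-1]; cv2.imwrite("pics/s5.png",cv2.resize(im[140:280,225:345],None,fx=5,fy=4,interpolation=cv2.INTER_CUBIC))
E
```

```text
clock: 10.57
tool_pos: [0.5907, 0.0351, 0.287]
orientation: [-117.5, -0.0, 79.5]
force: [8.0, 1.1, -1.5]
opening: 0.0113
t 10.57 th_pos 0.8767 r 0.2194 th_tool 0.8793 lat -0.0009 | Ftan -6.87 Frad 3.73 Flat 2.51 | op 0.0113 M [-0.64  0.03 -0.89] j [ 32.2  -4.7 -38.   29.4 -39.6 -62.8]
```

View pics/s5.png

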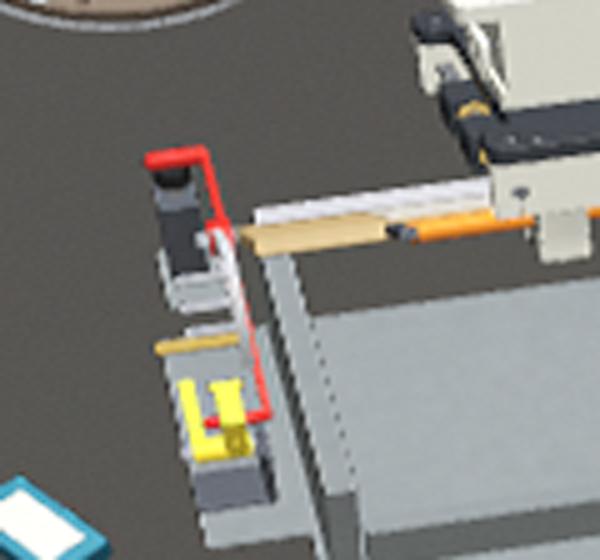

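```bash
python3 -m pendant '[[[0,-0.081,0.027,-0.23,0,0,0],[0,-0.081,0.027,-0.23,0,0,0],[0,0,0,0,0,0,0],[0,0,0,0,0,0,0]]]'
python3 - <<'E'
from h import *
st()
s=snapshot("scene"); im=s["image"][...,::-1]; cv2.imwrite("pics/s6.png",cv2.resize(im[140:280,225:345],None,fx=5,fy=4,interpolation=cv2.INTER_CUBIC))
E
```

```text
clock: 10.95
tool_pos: [0.5896, 0.0353, 0.2881]
orientation: [-117.9, -0.0, 79.5]
force: [9.4, 1.7, -3.5]
opening: 0.011
t 10.95 th_pos 0.8845 r 0.2194 th_tool 0.8874 lat -0.0009 | Ftan -9.12 Frad 2.97 Flat 3.38 | op 0.0110 M [-1.    0.08 -0.81] j [ 32.4  -5.  -38.6  30.2 -39.2 -63.7]
```

View pics/s6.png

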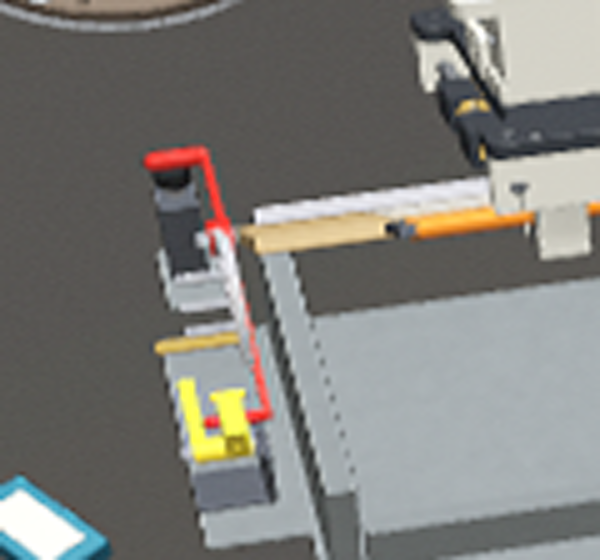

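```bash
python3 -m pendant '[[[0,-0.081,0.027,-0.23,0,0,0],[0,-0.081,0.027,-0.23,0,0,0],[0,0,0,0,0,0,0],[0,0,0,0,0,0,0]]]'
python3 - <<'E'
from h import *
st()
s=snapshot("scene"); im=s["image"][...,::-1]; cv2.imwrite("pics/s7.png",cv2.resize(im[140:280,225:345],None,fx=5,fy=4,interpolation=cv2.INTER_CUBIC))
st()
E
```

```text
clock: 11.33
tool_pos: [0.5884, 0.0355, 0.2893]
orientation: [-118.4, -0.0, 79.5]
force: [12.0, 0.4, -3.2]
opening: 0.0109
t 11.33 th_pos 0.8921 r 0.2194 th_tool 0.8954 lat -0.0009 | Ftan -11.12 Frad 4.87 Flat 2.61 | op 0.0109 M [-1.33 -0.   -0.86] j [ 32.6  -5.4 -39.2  31.1 -38.9 -64.6]
t 11.38 th_pos 0.8921 r 0.2195 th_tool 0.8954 lat -0.0009 | Ftan -9.93 Frad 4.44 Flat 1.11 | op 0.0110 M [-1.31  0.01 -0.83] j [ 32.6  -5.4 -39.2  31.1 -38.9 -64.6]
```

View pics/s7.png

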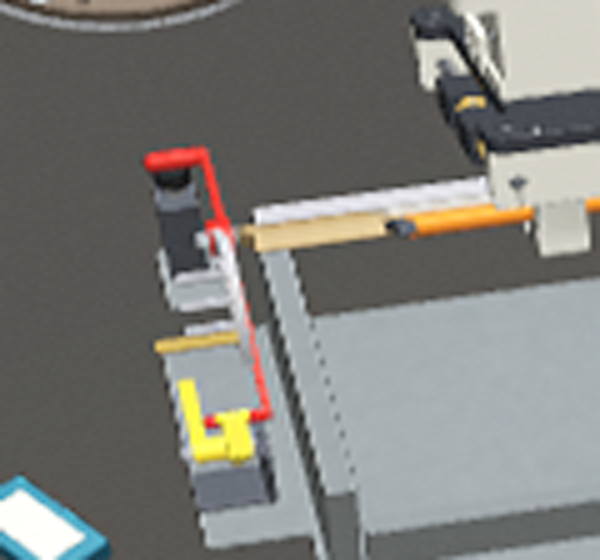

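```bash
python3 -m pendant '[[[0,-0.04,0.014,-0.115,0,0,0],[0,0,0,0,0,0,0],[0,0,0,0,0,0,0]]]'
python3 - <<'E'
from h import *
st()
s=snapshot("scene"); im=s["image"][...,::-1]; cv2.imwrite("pics/s8.png",cv2.resize(im[140:280,225:345],None,fx=5,fy=4,interpolation=cv2.INTER_CUBIC))
E
```

```text
clock: 11.63
tool_pos: [0.5882, 0.0356, 0.2895]
orientation: [-118.5, -0.0, 79.5]
force: [11.3, -0.6, -3.6]
opening: 0.011
t 11.63 th_pos 0.8938 r 0.2194 th_tool 0.8973 lat -0.0009 | Ftan -10.97 Frad 4.25 Flat 1.44 | op 0.0110 M [-1.45  0.05 -0.81] j [ 32.6  -5.5 -39.4  31.4 -38.8 -64.9]
```

View pics/s8.png

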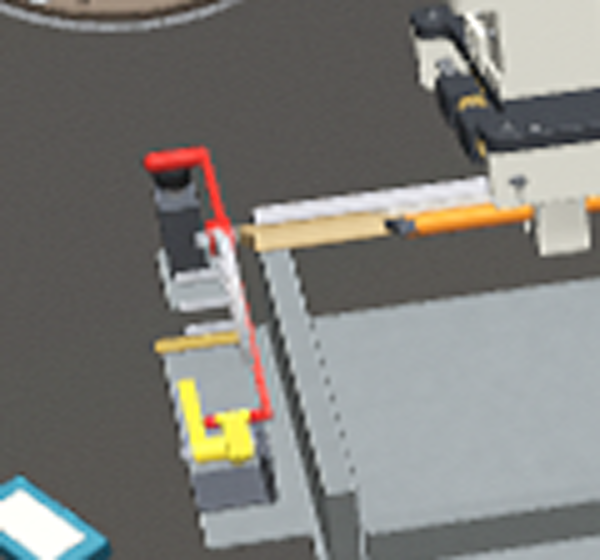

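```bash
python3 -m pendant '[[[0,0.203,-0.065,0.573,0,0,0],[0,0.406,-0.13,1.146,0,0,0],[0,0.406,-0.13,1.146,0,0,0],[0,0.406,-0.13,1.146,0,0,0],[0,0.406,-0.13,1.146,0,0,0],[0,0.406,-0.13,1.146,0,0,0],[0,0.203,-0.065,0.573,0,0,0],[0,0,0,0,0,0,0]]]'
python3 -c "
from h import *
st()"
```

```text
clock: 12.35
tool_pos: [0.6056, 0.0323, 0.2706]
orientation: [-111.6, -0.0, 79.4]
force: [3.6, 1.9, 0.0]
opening: 0.011
t 12.35 th_pos 0.7720 r 0.2195 th_tool 0.7762 lat -0.0010 | Ftan -2.25 Frad 2.32 Flat 2.56 | op 0.0110 M [-0.08 -0.   -1.2 ] j [ 29.5   0.4 -29.9  19.7 -44.6 -52.3]
```

```bash
python3 -m pendant '[[[0,0.386,-0.175,1.146,0,0,0],[0,0.406,-0.13,1.146,0,0,0],[0,0.406,-0.13,1.146,0,0,0],[0,0.406,-0.13,1.146,0,0,0],[0,0.406,-0.13,1.146,0,0,0],[0,0.406,-0.13,1.146,0,0,0],[0,0.203,-0.065,0.573,0,0,0],[0,0,0,0,0,0,0]]]'
python3 - <<'E'
from h import *
st()
s=snapshot("scene"); im=s["image"][...,::-1]; cv2.imwrite("pics/s9.png",cv2.resize(im[140:280,225:345],None,fx=5,fy=4,interpolation=cv2.INTER_CUBIC))
E
```

```text
clock: 13.02
tool_pos: [0.6218, 0.0292, 0.2479]
orientation: [-104.0, -0.0, 79.4]
force: [3.5, 5.1, -1.9]
opening: 0.0108
t 13.02 th_pos 0.6404 r 0.2195 th_tool 0.6451 lat -0.0010 | Ftan -2.99 Frad 0.84 Flat 5.65 | op 0.0108 M [-0.18  0.01 -1.68] j [ 25.6   6.8 -20.5  10.5 -51.8 -41.9]
```

View pics/s9.png

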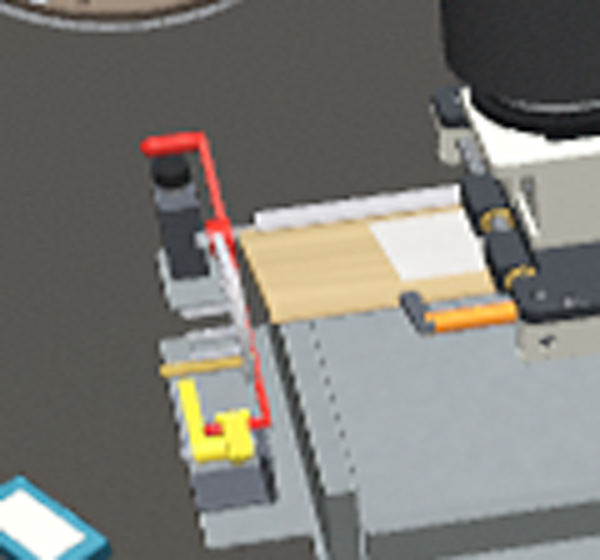

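```bash
python3 -m pendant '[[[0.08,0.203,-0.065,0.573,0,0,0],[0,0.203,-0.065,0.573,0,0,0],[0,0.203,-0.065,0.573,0,0,0],[0,0.203,-0.065,0.573,0,0,0],[0,0.203,-0.065,0.573,0,0,0],[0,0.203,-0.065,0.573,0,0,0],[0,0.203,-0.065,0.573,0,0,0],[0,0.203,-0.065,0.573,0,0,0]]]'
python3 -c "
from h import *
st()"
```

```text
clock: 13.73
tool_pos: [0.6298, 0.0279, 0.2336]
orientation: [-99.5, 0.0, 79.4]
force: [3.2, -3.6, -0.5]
opening: 0.011
t 13.73 th_pos 0.5627 r 0.2195 th_tool 0.5651 lat -0.0008 | Ftan -2.51 Frad 2.98 Flat -2.98 | op 0.0110 M [-1.14 -0.01  0.64] j [ 23.5  10.6 -15.3   6.4 -56.4 -37.2]
```

```bash
python3 -m pendant '[[[-0.04,0.386,-0.175,1.146,0,0,0],[0,0.406,-0.13,1.146,0,0,0],[0,0.406,-0.13,1.146,0,0,0],[0,0.406,-0.13,1.146,0,0,0],[0,0.406,-0.13,1.146,0,0,0],[0,0.406,-0.13,1.146,0,0,0],[0,0.203,-0.065,0.573,0,0,0],[0,0.203,-0.065,0.573,0,0,0],[0,0.203,-0.065,0.573,0,0,0],[0,0.203,-0.065,0.573,0,0,0],[0,0.203,-0.065,0.573,0,0,0]]]'
python3 -c "
from h import *
st()"
```

```text
clock: 14.65
tool_pos: [0.6435, 0.0253, 0.2005]
orientation: [-89.7, -0.0, 79.5]
force: [-0.7, 1.4, -3.0]
opening: 0.011
t 14.65 th_pos 0.3937 r 0.2196 th_tool 0.3947 lat -0.0009 | Ftan -2.36 Frad -2.03 Flat 1.23 | op 0.0110 M [-0.05  0.02 -0.56] j [ 19.5  18.8  -5.3  -0.2 -66.2 -30. ]
```

```bash
python3 -m pendant '[[[0,0.203,-0.065,0.573,0,0,0],[0,0.203,-0.065,0.573,0,0,0],[0,0.203,-0.065,0.573,0,0,0],[0,0.406,-0.13,1.146,0,0,0],[0,0.406,-0.13,1.146,0,0,0],[0,0.406,-0.13,1.146,0,0,0],[0,0.406,-0.13,1.146,0,0,0],[0,0.203,-0.065,0.573,0,0,0],[0,0.203,-0.065,0.573,0,0,0]]]'
python3 - <<'E'
from h import *
st()
s=snapshot("scene"); im=s["image"][...,::-1]; cv2.imwrite("pics/s10.png",cv2.resize(im[140:280,225:345],None,fx=5,fy=4,interpolation=cv2.INTER_CUBIC))
E
```

```text
clock: 15.4
tool_pos: [0.6504, 0.0239, 0.1728]
orientation: [-82.2, 0.0, 79.4]
force: [-3.3, 3.2, -3.5]
opening: 0.0107
t 15.40 th_pos 0.2600 r 0.2197 th_tool 0.2636 lat -0.0009 | Ftan -2.44 Frad -4.59 Flat 2.57 | op 0.0107 M [ 0.52 -0.04 -0.93] j [ 17.   25.    1.5  -3.8 -73.4 -26.3]
```

View pics/s10.png

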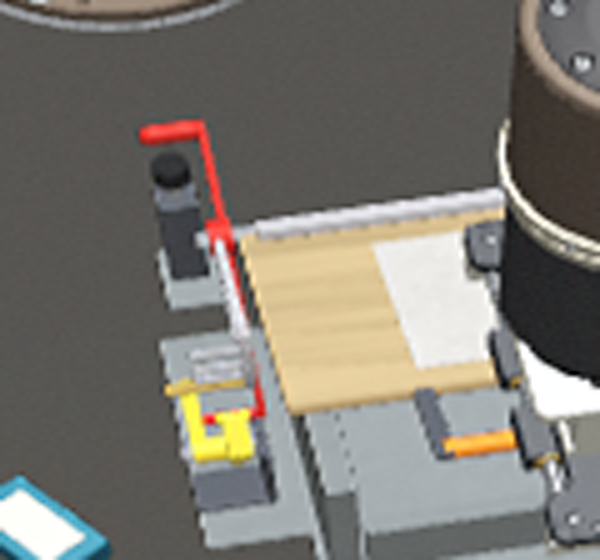

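```bash
python3 -m pendant '[[[0.02,0.243,0.025,0.573,0,0,0],[0,0.203,-0.065,0.573,0,0,0],[0,0.203,-0.065,0.573,0,0,0],[0,0.203,-0.065,0.573,0,0,0],[0,0.203,-0.065,0.573,0,0,0],[0,0.203,-0.065,0.573,0,0,0],[0,0.203,-0.065,0.573,0,0,0],[0,0.203,-0.065,0.573,0,0,0],[0,0.203,-0.065,0.573,0,0,0],[0,0.203,-0.065,0.573,0,0,0]]]'
python3 -c "
from h import *
st()"
```

```text
clock: 16.28
tool_pos: [0.653, 0.0235, 0.1525]
orientation: [-76.6, 0.0, 79.4]
force: [2.3, -1.6, -2.4]
opening: 0.0111
t 16.28 th_pos 0.1636 r 0.2196 th_tool 0.1662 lat -0.0008 | Ftan -2.74 Frad 2.14 Flat -1.15 | op 0.0111 M [-1.86 -0.    0.08] j [ 15.5  29.5   6.2  -6.  -78.8 -24.3]
```

```bash
python3 -m pendant '[[[0,0.203,-0.065,0.573,0,0,0],[0,0.203,-0.065,0.573,0,0,0],[0,0.203,-0.065,0.573,0,0,0],[0,0.203,-0.065,0.573,0,0,0],[0,0.203,-0.065,0.573,0,0,0],[0,0.203,-0.065,0.573,0,0,0],[0,0.203,-0.065,0.573,0,0,0],[0,0.203,-0.065,0.573,0,0,0],[0,0.203,-0.065,0.573,0,0,0],[0,0.203,-0.065,0.573,0,0,0]]]'
python3 - <<'E'
from h import *
st()
s=snapshot("scene"); im=s["image"][...,::-1]; cv2.imwrite("pics/s11.png",cv2.resize(im[140:280,225:345],None,fx=5,fy=4,interpolation=cv2.INTER_CUBIC))
E
```

```text
clock: 17.12
tool_pos: [0.6536, 0.0235, 0.1311]
orientation: [-70.9, -0.0, 79.4]
force: [5.4, -2.3, -2.2]
opening: 0.011
t 17.12 th_pos 0.0631 r 0.2195 th_tool 0.0662 lat -0.0008 | Ftan -2.55 Frad 5.59 Flat -1.24 | op 0.0110 M [-3.14 -0.07  0.45] j [ 14.2  34.1  10.6  -7.9 -84.1 -22.8]
```

View pics/s11.png

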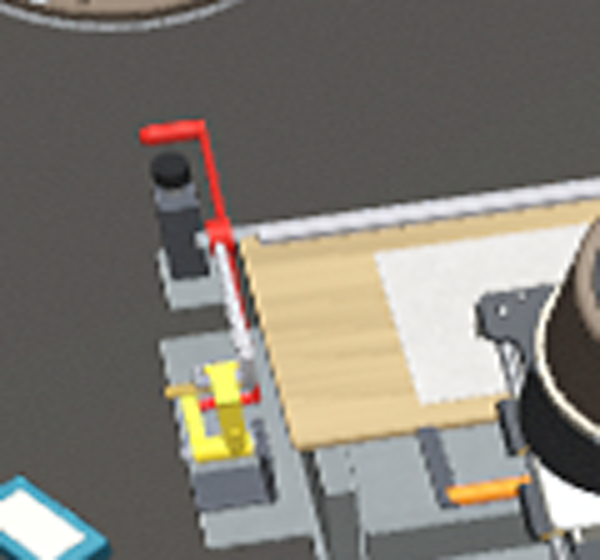

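```bash
python3 -m pendant '[[[0,0.163,-0.155,0.573,0,0,0],[0,0.203,-0.065,0.573,0,0,0],[0,0.203,-0.065,0.573,0,0,0],[0,0.101,-0.032,0.286,0,0,0],[0,0.101,-0.032,0.286,0,0,0],[0,0,0,0,0,0,0]]]'
python3 -c "
from h import *
st()"
```

```text
clock: 17.67
tool_pos: [0.6533, 0.0235, 0.1221]
orientation: [-68.5, 0.0, 79.4]
force: [0.2, -0.3, -3.4]
opening: 0.0109
t 17.67 th_pos 0.0209 r 0.2196 th_tool 0.0243 lat -0.0008 | Ftan -3.36 Frad 0.21 Flat -0.26 | op 0.0109 M [-1.94 -0.01  0.39] j [ 13.8  36.   12.4  -8.7 -86.2 -22.2]
```

```bash
python3 -m pendant '[[[0,0.081,-0.026,0.23,0,0,0],[0,0.081,-0.026,0.23,0,0,0],[0,0.081,-0.026,0.23,0,0,0],[0,0.081,-0.026,0.23,0,0,0],[0,0,0,0,0,0,0],[0,0,0,0,0,0,0]]]'
python3 -c "
from h import *
st()"
```

```text
clock: 18.17
tool_pos: [0.6531, 0.0235, 0.1192]
orientation: [-67.6, 0.0, 79.4]
force: [-2.5, -1.1, -3.3]
opening: 0.0113
t 18.17 th_pos 0.0070 r 0.2196 th_tool 0.0091 lat -0.0008 | Ftan -3.26 Frad -2.25 Flat -1.48 | op 0.0113 M [-1.18 -0.01  0.52] j [ 13.6  36.6  13.   -9.  -87.1 -22.1]
```

```bash
python3 -m pendant '[[[0,0.081,-0.026,0.23,0,0,0],[0,0.081,-0.026,0.23,0,0,0],[0,0,0,0,0,0,0],[0,0,0,0,0,0,0]]]'
python3 -c "
from h import *
st()"
```

```text
clock: 18.5
tool_pos: [0.653, 0.0236, 0.1175]
orientation: [-67.1, 0.0, 79.4]
force: [-3.5, -2.0, -3.2]
opening: 0.0112
t 18.50 th_pos -0.0010 r 0.2196 th_tool 0.0011 lat -0.0008 | Ftan -3.21 Frad -3.03 Flat -2.65 | op 0.0112 M [-0.83 -0.08  0.6 ] j [ 13.5  37.   13.4  -9.1 -87.5 -22. ]
```

```bash
python3 -m pendant '[[[0,0.101,0.02,0.23,0,0,0],[0,0.081,-0.026,0.23,0,0,0],[0,0,0,0,0,0,0],[0,0,0,0,0,0,0]]]'
python3 -c "
from h import *
st()"
```

```text
clock: 18.83
tool_pos: [0.6528, 0.0236, 0.1159]
orientation: [-66.7, 0.0, 79.4]
force: [-1.2, -2.6, -4.1]
opening: 0.0109
t 18.83 th_pos -0.0085 r 0.2196 th_tool -0.0059 lat -0.0008 | Ftan -4.07 Frad -0.67 Flat -2.79 | op 0.0109 M [-1.42 -0.04  0.73] j [ 13.4  37.3  13.6  -9.2 -87.8 -21.9]
```

```bash
python3 -m pendant '[[[0,0.081,-0.026,0.23,0,0,0],[0,0.081,-0.026,0.23,0,0,0],[0,0,0,0,0,0,0],[0,0,0,0,0,0,0]]]'
python3 - <<'E'
from h import *
st()
s=snapshot("scene"); im=s["image"][...,::-1]; cv2.imwrite("pics/s12.png",cv2.resize(im[140:320,225:425],None,fx=4,fy=3.3,interpolation=cv2.INTER_CUBIC))
E
```

```text
clock: 19.17
tool_pos: [0.6527, 0.0236, 0.1155]
orientation: [-66.3, 0.0, 79.5]
force: [-3.4, -1.4, 6.4]
opening: 0.011
t 19.17 th_pos -0.0103 r 0.2196 th_tool -0.0134 lat -0.0008 | Ftan 6.35 Frad -3.15 Flat -1.98 | op 0.0110 M [ 0.34 -0.05  0.6 ] j [ 13.4  37.6  14.   -9.4 -88.3 -21.8]
```

View pics/s12.png

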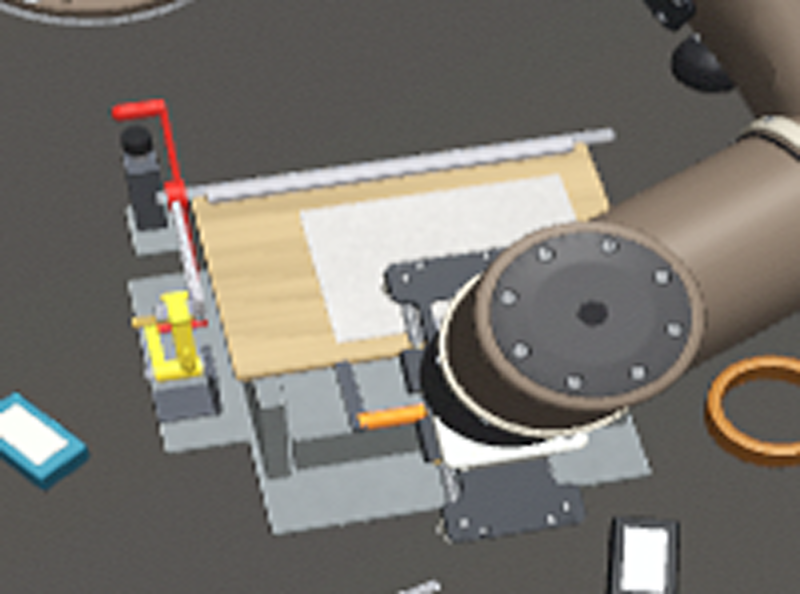

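```bash
python3 -m pendant '[[[0,-0.202,0.068,-0.573,0,0,0],[0,-0.202,0.068,-0.573,0,0,0],[0,-0.404,0.138,-1.146,0,0,0],[0,-0.404,0.138,-1.146,0,0,0],[0,-0.404,0.138,-1.146,0,0,0],[0,-0.404,0.138,-1.146,0,0,0],[0,-0.404,0.138,-1.146,0,0,0],[0,-0.202,0.068,-0.573,0,0,0],[0,0,0,0,0,0,0]]]'
python3 -c "
from h import *
st()"
```

```text
clock: 19.97
tool_pos: [0.6534, 0.0236, 0.1437]
orientation: [-73.9, -0.0, 79.5]
force: [0.1, -4.2, -2.4]
opening: 0.0109
t 19.97 th_pos 0.1223 r 0.2196 th_tool 0.1190 lat -0.0007 | Ftan -2.53 Frad 0.57 Flat -4.14 | op 0.0109 M [-1.65 -0.06  1.24] j [ 14.9  31.6   8.4  -6.9 -81.4 -23.5]
```

```bash
python3 -m pendant '[[[-0.05,-0.404,0.138,-1.146,0,0,0],[0,-0.404,0.138,-1.146,0,0,0],[0,-0.404,0.138,-1.146,0,0,0],[0,-0.404,0.138,-1.146,0,0,0],[0,-0.404,0.138,-1.146,0,0,0],[0,-0.404,0.138,-1.146,0,0,0],[0,-0.404,0.138,-1.146,0,0,0],[0,-0.202,0.068,-0.573,0,0,0],[0,0,0,0,0,0,0],[0,0,0,0,0,0,0]]]'
python3 - <<'E'
from h import *
st()
s=snapshot("scene"); im=s["image"][...,::-1]; cv2.imwrite("pics/s13.png",cv2.resize(im[140:280,225:345],None,fx=5,fy=4,interpolation=cv2.INTER_CUBIC))
E
```

```text
clock: 20.8
tool_pos: [0.65, 0.0241, 0.1744]
orientation: [-82.4, -0.0, 79.5]
force: [4.2, 1.7, -1.9]
opening: 0.011
t 20.80 th_pos 0.2676 r 0.2196 th_tool 0.2672 lat -0.0009 | Ftan -2.83 Frad 3.15 Flat 2.39 | op 0.0110 M [-1.51  0.02 -0.69] j [ 17.1  24.8   1.3  -3.7 -73.3 -26.3]
```

View pics/s13.png

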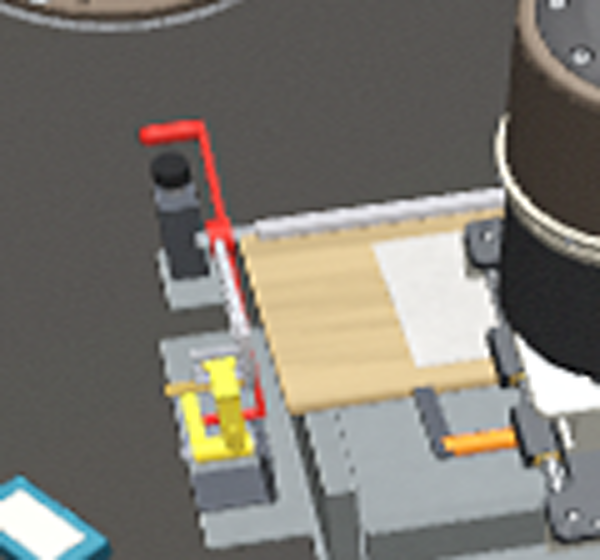

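```bash
python3 -m pendant '[[[0,-0.202,0.068,-0.573,0,0,0],[0,-0.121,0.041,-0.344,0,0,0],[0,0,0,0,0,0,0],[0,0,0,0,0,0,0],[0,0.203,-0.065,0.573,0,0,0],[0,0.203,-0.065,0.573,0,0,0],[0,0.203,-0.065,0.573,0,0,0],[0,0.203,-0.065,0.573,0,0,0],[0,0.203,-0.065,0.573,0,0,0],[0,0.203,-0.065,0.573,0,0,0],[0,0.203,-0.065,0.573,0,0,0],[0,0,0,0,0,0,0]]]'
python3 -c "
from h import *
st()"
```

```text
clock: 21.85
tool_pos: [0.6521, 0.0236, 0.1612]
orientation: [-79.1, -0.0, 79.4]
force: [4.2, 3.3, -1.8]
opening: 0.011
t 21.85 th_pos 0.2048 r 0.2196 th_tool 0.2104 lat -0.0009 | Ftan -2.51 Frad 3.05 Flat 4.06 | op 0.0110 M [-2.2  -0.04 -1.62] j [ 16.2  27.5   4.1  -5.  -76.3 -25.1]
```

Now easing down in 0.004 rad rows, also relieving the side loads.

```bash
python3 -m pendant '[[[0.04,0.06,-0.07,0.23,0,0,0],[0,0.081,-0.026,0.23,0,0,0],[0,0,0,0,0,0,0],[0,0,0,0,0,0,0]]]'
python3 -c "
from h import *
st()"
python3 -m pendant '[[[0,0.081,-0.026,0.23,0,0,0],[0,0,0,0,0,0,0],[0,0,0,0,0,0,0]]]'
python3 -c "
from h import *
st()"
```

```text
clock: 22.18
tool_pos: [0.6521, 0.0236, 0.1604]
orientation: [-78.7, 0.0, 79.4]
force: [3.0, 2.5, -2.1]
opening: 0.0108
t 22.18 th_pos 0.2012 r 0.2196 th_tool 0.2032 lat -0.0009 | Ftan -2.56 Frad 2.06 Flat 3.04 | op 0.0108 M [-1.78  0.   -1.12] j [ 16.1  27.8   4.4  -5.2 -76.8 -25. ]
clock: 22.43
tool_pos: [0.6522, 0.0236, 0.16]
orientation: [-78.5, 0.0, 79.4]
force: [1.9, 2.4, -2.7]
opening: 0.0109
t 22.43 th_pos 0.1988 r 0.2196 th_tool 0.1997 lat -0.0009 | Ftan -2.92 Frad 0.87 Flat 2.71 | op 0.0109 M [-1.69 -0.04 -1.09] j [ 16.   27.9   4.6  -5.2 -77.  -24.9]
```

```bash
python3 -m pendant '[[[0,0.081,-0.026,0.23,0,0,0],[0,0,0,0,0,0,0],[0,0,0,0,0,0,0]]]'
python3 -c "
from h import *
st()"
python3 -m pendant '[[[0,0.081,-0.026,0.23,0,0,0],[0,0,0,0,0,0,0],[0,0,0,0,0,0,0]]]'
python3 -c "
from h import *
st()"
```

```text
clock: 22.68
tool_pos: [0.6523, 0.0236, 0.1591]
orientation: [-78.3, 0.0, 79.4]
force: [2.3, 1.7, -3.0]
opening: 0.011
t 22.68 th_pos 0.1948 r 0.2196 th_tool 0.1956 lat -0.0009 | Ftan -3.28 Frad 1.30 Flat 2.09 | op 0.0110 M [-1.49 -0.04 -1.02] j [ 16.   28.1   4.8  -5.3 -77.2 -24.9]
clock: 22.93
tool_pos: [0.6524, 0.0236, 0.1581]
orientation: [-78.1, 0.0, 79.4]
force: [2.1, 3.2, -3.2]
opening: 0.011
t 22.93 th_pos 0.1903 r 0.2196 th_tool 0.1915 lat -0.0009 | Ftan -3.40 Frad 0.90 Flat 3.51 | op 0.0110 M [-1.48  0.   -0.92] j [ 15.9  28.3   5.   -5.4 -77.4 -24.8]
```

```bash
python3 -m pendant '[[[0,0.081,-0.026,0.23,0,0,0],[0,0,0,0,0,0,0],[0,0,0,0,0,0,0]]]'
python3 -c "
from h import *
st()"
```

```text
clock: 23.18
tool_pos: [0.6525, 0.0236, 0.1575]
orientation: [-77.8, 0.0, 79.4]
force: [0.4, 2.4, -1.9]
opening: 0.011
t 23.18 th_pos 0.1872 r 0.2196 th_tool 0.1875 lat -0.0009 | Ftan -1.85 Frad -0.36 Flat 2.47 | op 0.0110 M [-0.99 -0.02 -0.96] j [ 15.8  28.5   5.2  -5.5 -77.7 -24.7]
```

Load begins to transfer. One more small step.

```bash
python3 -m pendant '[[[0,0.06,-0.02,0.17,0,0,0],[0,0,0,0,0,0,0],[0,0,0,0,0,0,0]]]'
python3 - <<'E'
from h import *
st()
s=snapshot("scene"); im=s["image"][...,::-1]; cv2.imwrite("pics/s14.png",cv2.resize(im[140:280,225:345],None,fx=5,fy=4,interpolation=cv2.INTER_CUBIC))
E
```

```text
clock: 23.43
tool_pos: [0.6525, 0.0236, 0.1571]
orientation: [-77.7, 0.0, 79.5]
force: [-0.8, 1.9, -0.3]
opening: 0.0107
t 23.43 th_pos 0.1852 r 0.2196 th_tool 0.1847 lat -0.0009 | Ftan -0.05 Frad -1.21 Flat 1.75 | op 0.0107 M [-0.36  0.   -0.94] j [ 15.8  28.6   5.3  -5.6 -77.8 -24.7]
```

View pics/s14.png

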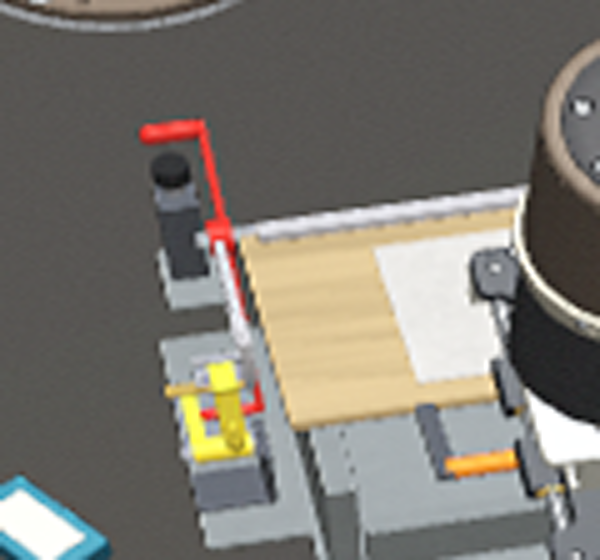

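```bash
python3 -m pendant '[[[0,0.06,-0.02,0.17,0,0,0],[0,0,0,0,0,0,0],[0,0,0,0,0,0,0]]]'
python3 -c "
from h import *
st()"
```

```text
clock: 23.73
tool_pos: [0.6525, 0.0236, 0.1565]
orientation: [-77.5, 0.0, 79.5]
force: [-3.5, 3.0, 3.8]
opening: 0.0111
t 23.73 th_pos 0.1827 r 0.2196 th_tool 0.1817 lat -0.0009 | Ftan 4.43 Frad -3.28 Flat 2.27 | op 0.0111 M [ 0.44 -0.02 -0.96] j [ 15.8  28.8   5.5  -5.6 -78.  -24.6]
```

```bash
python3 -m pendant '[[[0,-0.08,0.03,-0.15,0,0,0],[0,0,0,0,0,0,0],[0,0,0,0,0,0,0]]]'
python3 -c "
from h import *
st()"
python3 -m pendant '[[[0,0,0,0,0,0,0.15],[0,0,0,0,0,0,0.3],[0,0,0,0,0,0,0.5],[0,0,0,0,0,0,0.55],[0,0,0,0,0,0,0.55],[0,0,0,0,0,0,0.55],[0,0,0,0,0,0,0.55],[0,0,0,0,0,0,0.55]]]'
python3 - <<'E'
from h import *
st()
s=snapshot("wrist"); cv2.imwrite("pics/w15.png",s["image"][...,::-1])
E
```

```text
clock: 23.98
tool_pos: [0.6525, 0.0236, 0.157]
orientation: [-77.7, 0.0, 79.4]
force: [-1.8, 3.3, 0.3]
opening: 0.011
t 23.98 th_pos 0.1848 r 0.2196 th_tool 0.1845 lat -0.0009 | Ftan 0.77 Frad -2.27 Flat 2.86 | op 0.0110 M [ 0.01  0.04 -0.78] j [ 15.8  28.6   5.3  -5.6 -77.8 -24.7]
clock: 24.65
tool_pos: [0.6527, 0.0236, 0.1571]
orientation: [-77.7, 0.0, 79.4]
force: [-0.8, -0.1, 1.4]
opening: 0.0475
t 24.65 th_pos 0.1850 r 0.2198 th_tool 0.1847 lat -0.0008 | Ftan 1.47 Frad -0.52 Flat -0.20 | op 0.0475 M [-0.76  0.   -0.1 ] j [ 15.8  28.6   5.3  -5.6 -77.8 -24.7]
```

View pics/w15.png

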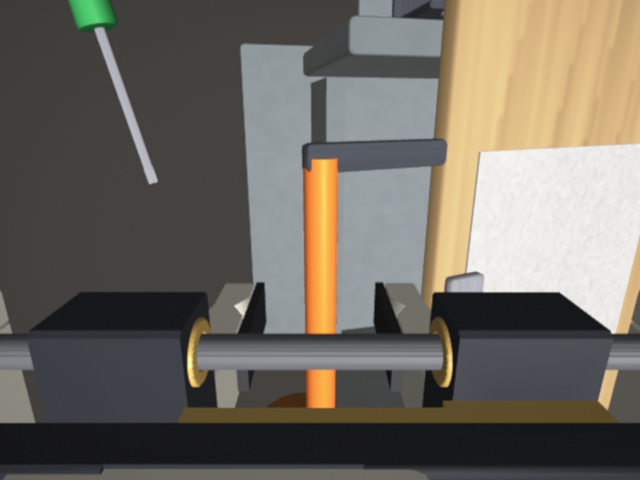

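```bash
python3 -m pendant '[[[0,-1,0,0,0,0,0.55],[0,-1.5,0,0,0,0,0.55],[0,-2,0,0,0,0,0.55],[0,-2,0,0,0,0,0.55],[0,-2,0,0,0,0,0.55],[0,-2,0,0,0,0,0.55],[0,-2,0,0,0,0,0.55],[0,-1.5,0,0,0,0,0.55],[0,-1,0,0,0,0,0.55],[0,0,0,0,0,0,0.55],[0,0,0,0,0,0,0.55]]]'
python3 - <<'E'
from h import *
st()
s=snapshot("scene"); cv2.imwrite("pics/s16.png",s["image"][...,::-1]);cv2.imwrite("pics/s16b.png",cv2.resize(s["image"][140:320,225:425,::-1],None,fx=4,fy=3.3,interpolation=cv2.INTER_CUBIC))
oa=orange(s,(290,220,110,60)); print(oa[:4])
for th in (0,.2,.4): print(th,proj(s,bar([.4444,.0633,-.1846,th])).round(1).tolist())
E
```

```text
clock: 25.62
tool_pos: [0.6842, 0.0178, 0.3037]
orientation: [-77.7, -0.0, 79.4]
force: [-0.7, 0.2, -0.1]
opening: 0.0487
t 25.62 th_pos 0.6462 r 0.3107 th_tool 0.1852 lat -0.0007 | Ftan 0.33 Frad -0.62 Flat 0.04 | op 0.0487 M [-0.8  -0.02 -0.06] j [ 14.7  27.6  22.5  -5.3 -96.  -25.3]
(array([327.23636364, 254.19090909]), array([314.15755439, 256.79216498]), array([340.31612968, 251.58946291]), array([314, 250,  27,   9, 110], dtype=int32))
0 [[341.1, 262.2], [365.5, 257.7], [316.4, 266.7]]
0.2 [[341.3, 251.3], [366.3, 246.7], [316.0, 255.9]]
0.4 [[340.6, 237.0], [366.2, 232.4], [314.8, 241.7]]
```

View pics/s16.png

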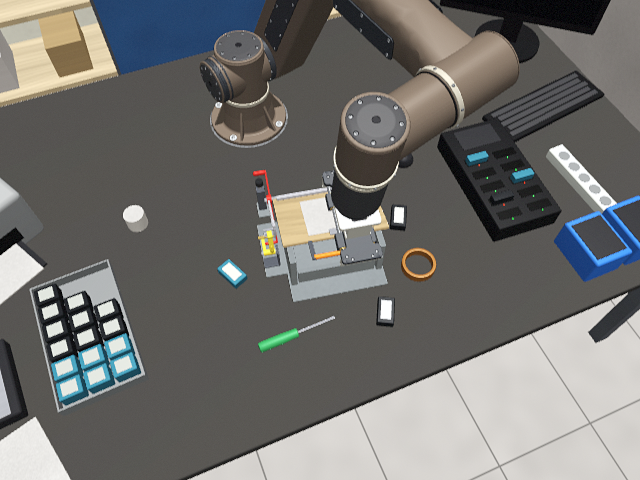

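View pics/s16b.png

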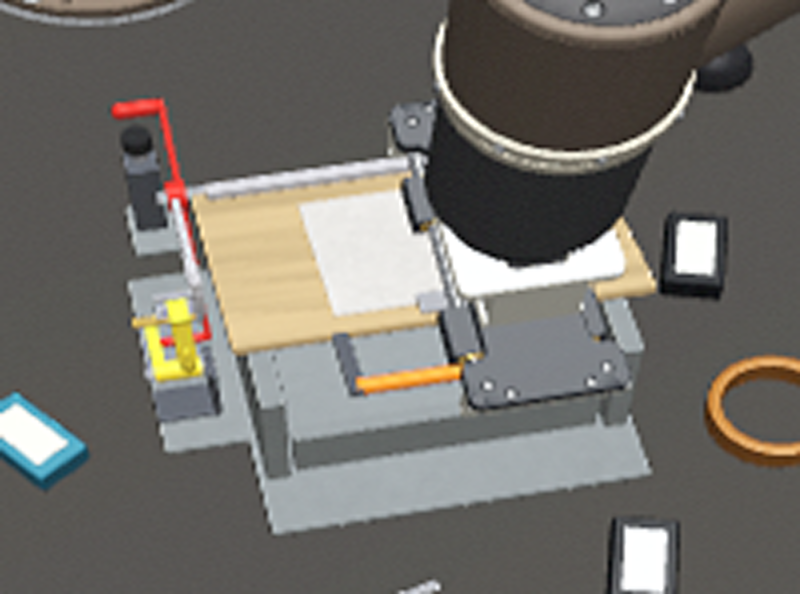

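```bash
python3 -c "
from plant import ctrl
print(ctrl.close_job())"
```

```text
the job is handed in; nothing more can be done
None
```

The copy board is set on its lowest notch, the gripper has let go and is well clear, and the job is handed in. The arm's clock was at about 25.6 s.

- **Lift:** I gripped the orange bar with the board at 0.40 and lifted until the red dog met the buffer at about 0.86 rad. I pressed on to roughly 8 N above the board's weight. The pictures showed the yellow pawl flip clear and stay clear.
- **Lower and re-arm:** I lowered the board in hand past 0.60 and 0.40 down to its flat stop. At the stop the hand pressed down with about 6 N. The pictures showed the pawl back in.
- **First notch:** I raised it to about 0.29 and eased it down. The pawl took the load, and the hand was down to under 1 N before I let go.

**Final checks:**
- After I backed off, the left end of the bar was at pixel (314, 257) in the scene picture. That matches the 0.20 notch prediction of (316, 256); the flat position would be near row 267.
- The other things on the desk looked unmoved in the last picture, judged by eye.

**Disagreements and side loads:**
- The angles I worked out from the arm's position read about 0.01 to 0.015 rad low near flat. The flat stop showed as -0.010 and the notch as 0.185.
- The estimated hinge position was slightly off, so side loads on the bar reached about 8 N. I corrected for them along the way.
- While confirming the pawl was holding, I pressed down on the bar with about 4.4 N, well under the 20 N limit.

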